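# Fill the vial tray and lock it in the sampler

### The job

Some pockets of the sampler's pulled-out vial tray are empty: stand a spare vial from the paper pad in each empty one, cap up and right down on the pocket floor, leaving the vials already loaded in their pockets. Only when all six pockets are full, push the tray fully home under the cover, and then put the lock pin from its block down through the clevis and the tray's tongue until its knob rests on the clevis. Do not disturb the solvent bottle or the beaker.

Things in the scene. Friction and masses are not known exactly. Their poses are not given: they have to be found in the camera images.
- tray (a joint): travel of the white vial tray away from the robot along its own x: 0 = out for loading (the start), 0.09 m = home at a hard stop. About 2.5 N friction, no spring. Tray block 66 x 250 mm, top face 36 mm up. The fixed low white cover (underside 68, top 80 mm up, 300 mm wide) spans 65 to 140 mm in +x from where the pockets are at the start; home, they are under it
- tray_grip (a point): top centre of the tray's grey pull tab on the robot's side, 62 mm above the bench, 80 mm from the row of pockets; its axes: x = the way the tray is pushed in, y along the row, z up. The tab is an upright plate 10 mm thick along x, 60 mm long along y, free all round above 36 mm; it moves with the tray
- lock_pin: lock pin, 60 g: steel shaft 12 mm in diameter, 40 mm long, tapered foot; on it a round metal knob 26 mm in diameter, 24 mm tall. Origin at the centre of its foot, z up to the knob. It starts upright in the 16 mm hole of a grey parking block (50 x 50 mm, 46 mm high) beyond the spares, its knob resting on the block
- clevis_hole (a point): centre of the 16 mm hole in the top face of the clevis's upper ear, 44 mm above the bench; ears 44 mm square, holes in line down to 3 mm above the bench. The pin is home when its knob rests on this face. The clevis is at the tray's +y end; the tongue on the tray has a like hole, in line between the ears only when the tray is fully home
- pocket1 (a point): centre of the floor of tray pocket 1 of 6, in one row 40 mm apart, 6 at the +y end; moves with the tray, axes as tray_grip's. A round blind hole 32 mm wide, 26 mm deep, its floor (dark) 10 mm above the bench. A seated vial's origin is here, and the vial stands 24 mm out of the tray
- pocket2 (a point): centre of the floor of tray pocket 2 of 6, in one row 40 mm apart, 6 at the +y end; moves with the tray, axes as tray_grip's. A round blind hole 32 mm wide, 26 mm deep, its floor (dark) 10 mm above the bench. A seated vial's origin is here, and the vial stands 24 mm out of the tray
- pocket3 (a point): centre of the floor of tray pocket 3 of 6, in one row 40 mm apart, 6 at the +y end; moves with the tray, axes as tray_grip's. A round blind hole 32 mm wide, 26 mm deep, its floor (dark) 10 mm above the bench. A seated vial's origin is here, and the vial stands 24 mm out of the tray
- pocket4 (a point): centre of the floor of tray pocket 4 of 6, in one row 40 mm apart, 6 at the +y end; moves with the tray, axes as tray_grip's. A round blind hole 32 mm wide, 26 mm deep, its floor (dark) 10 mm above the bench. A seated vial's origin is here, and the vial stands 24 mm out of the tray
- pocket5 (a point): centre of the floor of tray pocket 5 of 6, in one row 40 mm apart, 6 at the +y end; moves with the tray, axes as tray_grip's. A round blind hole 32 mm wide, 26 mm deep, its floor (dark) 10 mm above the bench. A seated vial's origin is here, and the vial stands 24 mm out of the tray
- pocket6 (a point): centre of the floor of tray pocket 6 of 6, in one row 40 mm apart, 6 at the +y end; moves with the tray, axes as tray_grip's. A round blind hole 32 mm wide, 26 mm deep, its floor (dark) 10 mm above the bench. A seated vial's origin is here, and the vial stands 24 mm out of the tray
- loaded1: capped amber glass vial, a cylinder 28 mm in diameter to 37 mm up (a conical shoulder to 41 mm), then a 25 mm aluminium cap; 50 mm tall, 35 g; origin at the centre of its underside, z up its axis; already standing in pocket 1 at the start, or absent
- loaded2: capped amber glass vial, a cylinder 28 mm in diameter to 37 mm up (a conical shoulder to 41 mm), then a 25 mm aluminium cap; 50 mm tall, 35 g; origin at the centre of its underside, z up its axis; already standing in pocket 2 at the start, or absent
- loaded3: capped amber glass vial, a cylinder 28 mm in diameter to 37 mm up (a conical shoulder to 41 mm), then a 25 mm aluminium cap; 50 mm tall, 35 g; origin at the centre of its underside, z up its axis; already standing in pocket 3 at the start, or absent
- loaded4: capped amber glass vial, a cylinder 28 mm in diameter to 37 mm up (a conical shoulder to 41 mm), then a 25 mm aluminium cap; 50 mm tall, 35 g; origin at the centre of its underside, z up its axis; already standing in pocket 4 at the start, or absent
- loaded5: capped amber glass vial, a cylinder 28 mm in diameter to 37 mm up (a conical shoulder to 41 mm), then a 25 mm aluminium cap; 50 mm tall, 35 g; origin at the centre of its underside, z up its axis; already standing in pocket 5 at the start, or absent
- loaded6: capped amber glass vial, a cylinder 28 mm in diameter to 37 mm up (a conical shoulder to 41 mm), then a 25 mm aluminium cap; 50 mm tall, 35 g; origin at the centre of its underside, z up its axis; already standing in pocket 6 at the start, or absent
- spare1: capped amber glass vial, a cylinder 28 mm in diameter to 37 mm up (a conical shoulder to 41 mm), then a 25 mm aluminium cap; 50 mm tall, 35 g; origin at the centre of its underside, z up its axis; a spare, standing at the start on the white paper pad on the bench to the robot's right; there are always more spares than empty pockets
- spare2: capped amber glass vial, a cylinder 28 mm in diameter to 37 mm up (a conical shoulder to 41 mm), then a 25 mm aluminium cap; 50 mm tall, 35 g; origin at the centre of its underside, z up its axis; a spare, standing at the start on the white paper pad on the bench to the robot's right; there are always more spares than empty pockets
- spare3: capped amber glass vial, a cylinder 28 mm in diameter to 37 mm up (a conical shoulder to 41 mm), then a 25 mm aluminium cap; 50 mm tall, 35 g; origin at the centre of its underside, z up its axis; a spare, standing at the start on the white paper pad on the bench to the robot's right; there are always more spares than empty pockets
- spare4: capped amber glass vial, a cylinder 28 mm in diameter to 37 mm up (a conical shoulder to 41 mm), then a 25 mm aluminium cap; 50 mm tall, 35 g; origin at the centre of its underside, z up its axis; a spare, standing at the start on the white paper pad on the bench to the robot's right; there are always more spares than empty pockets
- spare5: capped amber glass vial, a cylinder 28 mm in diameter to 37 mm up (a conical shoulder to 41 mm), then a 25 mm aluminium cap; 50 mm tall, 35 g; origin at the centre of its underside, z up its axis; a spare, standing at the start on the white paper pad on the bench to the robot's right; there are always more spares than empty pockets
- spare6: capped amber glass vial, a cylinder 28 mm in diameter to 37 mm up (a conical shoulder to 41 mm), then a 25 mm aluminium cap; 50 mm tall, 35 g; origin at the centre of its underside, z up its axis; a spare, standing at the start on the white paper pad on the bench to the robot's right; there are always more spares than empty pockets
- solvent: bystander: solvent bottle, 60 mm in diameter, 130 mm tall, on the bench beyond the dock; origin at the centre of its underside
- beaker: bystander: glass beaker, 70 mm in diameter, 85 mm tall, on the bench to the right of the spares; origin at the centre of its underside
There are look-alikes about, which are no part of the job. What is shaped like the spare2 but red or turquoise is not meant.

How it is judged:
By the outcome, as a careful person would: the job done as asked, in the order asked, and still so for the second after the job is handed in, with the robot touching nothing.
Of loaded1, loaded2, loaded3, loaded4, loaded5, loaded6 only 1 to 2 are there at a start; the rules pass over those that are not, and their reading is None.
At some moment in a run one of spare1, spare2, spare3, spare4, spare5, spare6 may be knocked a few centimetres aside while the robot is not near it.
It also fails if it takes over 192 s, if anything falls off the work surface, if the arm or the gripper's body presses on something with over 40 N, if the wrist force passes 120 N, or if a joint passes its speed limit or range.

### The arm

A 6-joint arm with a two-finger parallel gripper is mounted at the origin on the work surface. World frame = base frame: x ahead of the robot, y to its left, z up, the work surface at z = 0. Lengths are in m, angles in rad, forces in N, time in s.
With the tool pointing down it reaches from about 0.35 to 1 m from the base axis. Payload 7.1 kg.
Tool frame: the origin (TCP) lies between the finger pads; the fingertips stand 22 mm ahead of it and the grasp point (between the pads) lies 3 mm ahead of it; z points along the fingers, y is the line along which they close (so a half turn about z gives the same grasp; the last joint's range is limited). The gripper opens to 85 mm and grips with 20 to 120 N. Pads are 22 mm wide; open, the fingers measure 114 mm over their backs; the gripper's body (76 mm by 85 mm) begins 54 mm behind the grasp point. The pads swing forward as they close: fully open they stand 13 mm farther back than shut.
Start: joints at [1.289, 0.423, 1.63, -0, 1.089, -0.019], TCP at [0.162, 0.604, 0.253] pointing down, gripper open.
Joint ranges: [-3, 3], [-0.9, 2.11], [0.09, 2.58], [-1.31, 4.45], [0.11, 2.69], [-2.54, 2.54]. Speed limits (rad/s): [2.39, 2.39, 3.01, 3.14, 3.14, 3.14].

### API

Orientations are given as a rotation vector (axis times angle).
In Python, from rig import manip gives the robot as it stands. The module is installed in compiled form; this text tells all that it offers. Calls block until the motion is done:
- manip.move_to(position, orientation): joint-space move of the TCP to a pose.
- manip.servo_line(position, orientation=None, rate=0.15): straight line of the TCP; orientation=None keeps the orientation; rate is the mean speed in m/s.
- manip.set_joints(angles): joint-space move.
- manip.command_gripper(opening, f_grip=None): finger opening in m; f_grip is the grip in N (None keeps the last); returns when the fingers have stopped.
- manip.hold(seconds).
- manip.solve_ik(position, orientation): joint angles nearest the present ones, or None.
- manip.camera(name): name is "scene" or "top" or "wrist"; returns a dict with "image" (420x560x3 uint8, red, green, blue), "fx", "fy", "cx", "cy" (pixels), "cam_to_world" (4x4, takes a point from camera to world coordinates); the wrist camera has in their place "mount" (4x4, takes a point from camera to tool coordinates, whose origin is the TCP and whose axes are the flange's). Camera axes: x right, y down, z forward; pixel columns grow to the right and rows downward; lengths in m; the calibration is good to about 2 mm. A picture is of the moment at which its call begins: read the wrist's pose just before it. There is no depth.
A pose or a line that the arm cannot do raises manip.IKError and nothing moves.
- manip.sign_off(): hands the job in; it is judged then, once.
Readings, each from a call of its own:
- manip.get_time(): time.
- manip.get_joint_positions(): joint angles.
- manip.get_joint_vel(): joint speeds.
- manip.get_tau(): joint torques, N m.
- manip.get_position(): TCP position.
- manip.get_ee_rot(): TCP orientation.
- manip.get_contact_force(): force on the tool from outside, world axes, zero at the start.
- manip.get_torque(): the same for the moment, N m.
- manip.get_width(): finger opening in m.
- manip.get_grip_force(): force on a finger pad.
Only numpy, scipy, OpenCV 4.12 (cv2) and the standard library are available. Lean on these libraries where they do the work, as an engineer would, in place of code of your own. Each camera call takes 0.05 s, during which the arm holds its last target. There are 200 camera calls.

## Working session

There is one attempt and no reset: what is moved stays moved. The work goes in short steps, each a Python script; the robot and the scene stay as the last script left them, time stands still between calls to the robot, and variables do not carry over. Pictures are saved under pics/ and viewed, at most 14 in all, crops included, and the job is handed in when it is done.

```bash
mkdir -p pics; python3 - <<'E'
from rig import manip
import cv2,numpy as np
for n in("top","scene"):
    c=manip.camera(n);cv2.imwrite(f"pics/{n}0.png",cv2.resize(c["image"][:,:,::-1],(800,600),interpolation=cv2.INTER_CUBIC))
    print(n,c["fx"],c["fy"],c["cx"],c["cy"]);print(np.round(c["cam_to_world"],4).tolist())
c=manip.camera("wrist");print(c["mount"].round(4).tolist(),c["fx"],manip.get_ee_rot(),manip.get_time())
E
```

```text
top 419.1602612601518 419.1602612601518 283.13728362465156 208.69370539397573
[[0.0043, -0.9982, 0.0597, 0.4534], [-0.9998, -0.003, 0.0213, -0.1046], [-0.0211, -0.0598, -0.998, 1.2947], [0.0, 0.0, 0.0, 1.0]]
scene 379.4548654198597 379.4548654198597 272.454696845776 206.46632139142227
[[0.2856, 0.6401, -0.7132, 1.1241], [0.9583, -0.2008, 0.2035, -0.2608], [-0.013, -0.7415, -0.6708, 0.616], [0.0, 0.0, 0.0, 1.0]]
[[0.0004, -0.9497, -0.3131, 0.0791], [1.0, 0.0003, 0.0003, -0.0006], [-0.0002, -0.3131, 0.9497, -0.1205], [0.0, 0.0, 0.0, 1.0]] 341.5067867327401 [-4.11593728e-01 -3.11432801e+00  1.88614351e-03] 0.15
```

View pics/top0.png

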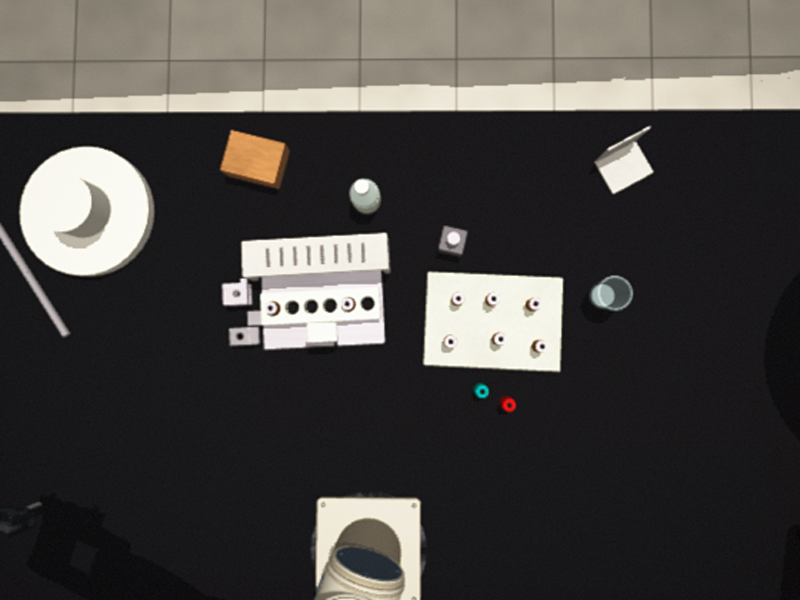

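View pics/scene0.png

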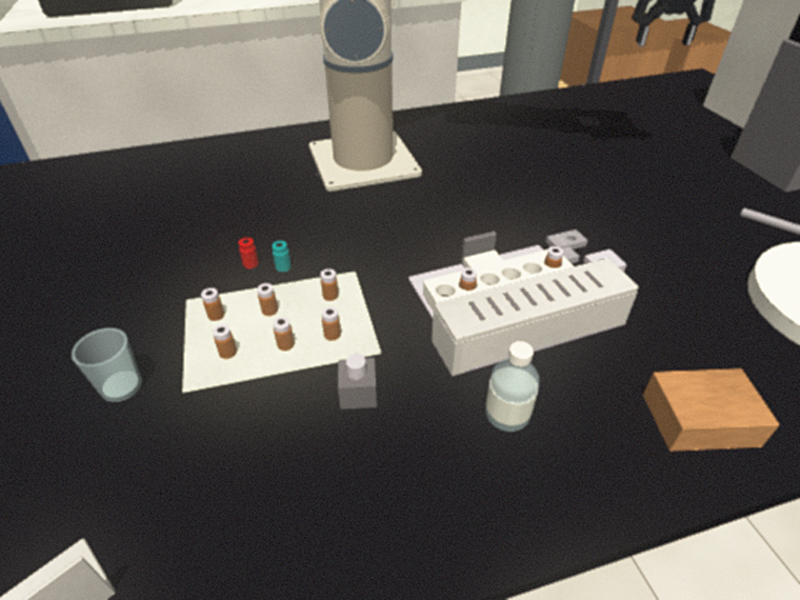

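The top view shows loaded vials at (274,308) in pocket 6 and (348,303) in pocket 2. Empty pockets are 5 (292,307), 4 (311,306), 3 (330,306) and 1 (367,303).
- **Spares:** caps at (458,299), (491,299), (534,303), (451,342), (499,339), (540,346).
- **Look-alikes:** turquoise (482,391) and red (508,405) are not meant. The white caps on amber bodies are the ones I want.
- **Other parts:** the pin knob is at (453,239), the clevis hole at about (236,294) and the tongue at (240,336).

I'll check these in a close crop.

```bash
python3 - <<'E'
from rig import manip
import cv2
im=manip.camera("top")["image"][:,:,::-1]
cv2.imwrite("pics/dock.png",cv2.resize(im[160:250,150:280],None,fx=6,fy=6,interpolation=cv2.INTER_CUBIC))
cv2.imwrite("pics/pad.png",cv2.resize(im[150:290,290:400],None,fx=4.2,fy=4.2,interpolation=cv2.INTER_CUBIC))
E
```

```text
(no output)
```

View pics/dock.png

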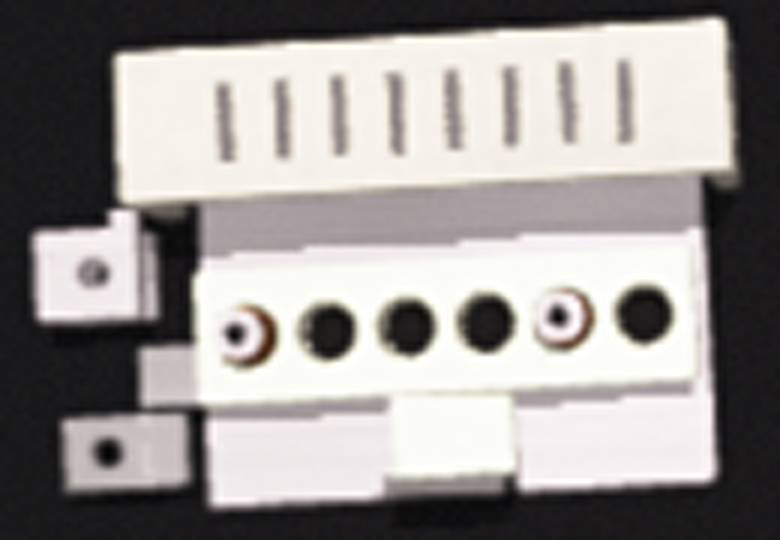

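View pics/pad.png

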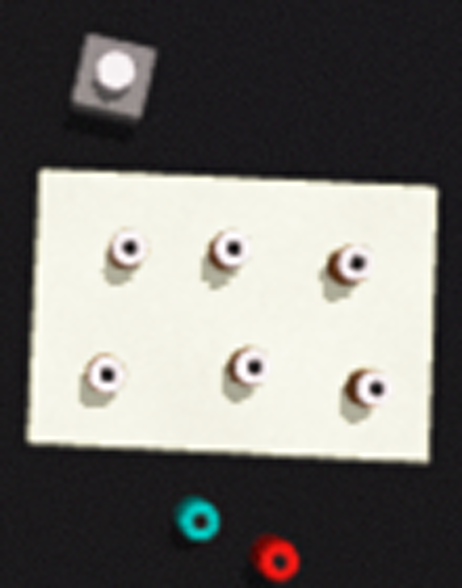

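The crops confirm it. Empty pockets in the dock crop are 5 (328,332), 4 (407,327), 3 (486,322) and 1 (644,315). The clevis hole is at (93,272) and the tongue hole at (108,452). In the pad crop, the spares have white caps with dark septa on amber bodies, and the knob is at (116,71). Next I'll localize them and take wrist views with two opposite yaws to get the camera bias.

```bash
cat > h.py <<'E'
from rig import manip
import cv2,numpy as np
from scipy.spatial.transform import Rotation as R
def ray(c,M,uv,z):
    d=M[:3,:3]@np.array([(uv[0]-c["cx"])/c["fx"],(uv[1]-c["cy"])/c["fy"],1]);o=M[:3,3]
    return (o+d*(z-o[2])/d[2])[:2]
def proj(c,M,p):
    q=np.linalg.inv(M)@np.r_[p,1];return np.array([c["cx"]+c["fx"]*q[0]/q[2],c["cy"]+c["fy"]*q[1]/q[2]])
def down(a): # tool x along heading a, z down
    x=np.array([np.cos(a),np.sin(a),0]);z=np.array([0,0,-1.]);return R.from_matrix(np.c_[x,np.cross(z,x),z]).as_rotvec()
def wrist(name=None):
    T=np.eye(4);T[:3,3]=manip.get_position();T[:3,:3]=R.from_rotvec(manip.get_ee_rot()).as_matrix()
    c=manip.camera("wrist");M=T@c["mount"]
    if name:cv2.imwrite(f"pics/{name}.png",c["image"][:,:,::-1])
    return c,M
def look(xy,a,z=0.18): # put the wrist camera straight above xy
    manip.move_to([xy[0]-.079*np.cos(a),xy[1]-.079*np.sin(a),z],down(a))
def blob(c,M,p,lo,hi,thr=70,rad=45,inv=True): # dark (or bright) blob nearest p, returns world xy at p's height
    g=cv2.cvtColor(c["image"],cv2.COLOR_RGB2GRAY);m=((g<thr) if inv else (g>thr)).astype(np.uint8)
    n,_,s,ce=cv2.connectedComponentsWithStats(m);u=proj(c,M,p)
    k=[i for i in range(1,n) if lo<s[i,4]<hi and np.hypot(*(ce[i]-u))<rad]
    if not k:return None
    i=min(k,key=lambda i:np.hypot(*(ce[i]-u)));return ray(c,M,ce[i],p[2]),s[i,4]
E
python3 - <<'E'
from h import *
c=manip.camera("top");M=c["cam_to_world"]
D=lambda u,v,z:ray(c,M,(150+(u+.5)/6-.5,160+(v+.5)/6-.5),z)
P=lambda u,v,z:ray(c,M,(290+(u+.5)/4.2-.5,150+(v+.5)/4.2-.5),z)
for n,u,v in((5,328,332),(4,407,327),(3,486,322),(1,644,315)):print(n,D(u,v,.036).round(4))
print("l6",D(243,334,.06).round(4),"clevis",D(93,272,.044).round(4),"tongue",D(108,452,.03).round(4),"tab",D(453,468,.062).round(4))
for u,v in((128,247),(232,248),(356,263),(106,374),(253,367),(376,388)):print(P(u,v,.05).round(4).tolist())
print("pin",P(116,71,.07).round(4))
d=D(328,332,.036)-D(644,315,.036);a=np.arctan2(d[1],d[0]);print("row angle",a)
p=D(486,322,.036)
for s in(0,np.pi):print(manip.solve_ik([*p,.18],down(a+s)),manip.solve_ik([*P(376,388,.05),.05],down(a+s)))
E
```

```text
5 [0.5091 0.1604]
4 [0.5118 0.1205]
3 [0.5144 0.0807]
1 [0.5182 0.0012]
l6 [0.5069 0.1974] clevis [0.5385 0.2775] tongue [0.4484 0.2722] tab [0.4414 0.0923]
[0.5289, -0.1878]
[0.5284, -0.2611]
[0.5181, -0.3482]
[0.4393, -0.1722]
[0.4446, -0.2755]
[0.4303, -0.3614]
pin [ 0.6511 -0.1782]
row angle 1.6277125275273683
[ 1.32772935e-01  3.75137698e-01  1.91355526e+00 -4.44089210e-16
  8.52899700e-01  7.58567344e-02] [-7.19802103e-01  6.38034457e-01  1.86576737e+00 -4.44089210e-16
  6.37790824e-01 -7.76718303e-01]
None [-0.7198021   0.63803446  1.86576737  0.          0.63779082  2.36487435]
```

```bash
python3 - <<'E'
from h import *
a=1.6277;p=np.array([.5144,.0807])
pc=[]
for i,da in enumerate((0,-2.2,2.2)):
    look(p,a+da);c,M=wrist(f"w{i}")
    print(da,proj(c,M,[*p,.036]).round(1),blob(c,M,[*p,.036],300,6000),manip.get_position().round(4))
print(manip.get_time())
cv2.imwrite("pics/wall.png",np.hstack([cv2.resize(cv2.imread(f"pics/w{i}.png"),(400,300)) for i in(0,1)]))
E
```

```text
0 [273.1  96.2] None [0.5191 0.0025 0.1801]
-2.2 [274.7  98.6] None [0.4481 0.1234 0.18  ]
2.2 [276.5  96.1] None [0.5755 0.1307 0.18  ]
8.6833
```

View pics/wall.png

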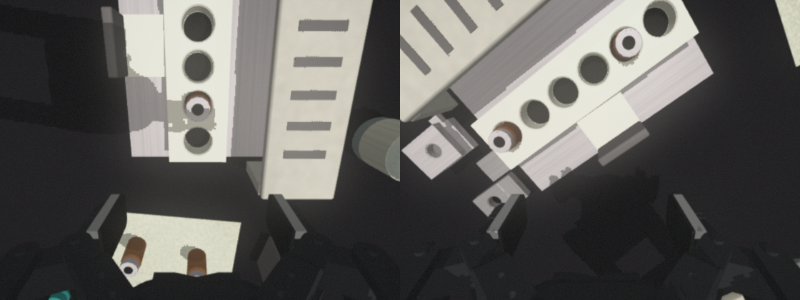

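The wrist view works. Left panel: pocket 3 is at (198,66) and shows round and dark, as predicted. I'll tune the threshold on the saved images.

```bash
python3 - <<'E'
from h import *
c=manip.camera("wrist");a=1.6277;p=[.5144,.0807,.036]
pos=[[.5191,.0025,.1801],[.4481,.1234,.18],[.5755,.1307,.18]]
out=[]
for thr in(90,110,130,150):
  E=[]
  for i,da in enumerate((0,-2.2,2.2)):
    T=np.eye(4);T[:3,:3]=R.from_rotvec(down(a+da)).as_matrix();T[:3,3]=pos[i];M=T@c["mount"]
    c["image"]=cv2.imread(f"pics/w{i}.png")[:,:,::-1];b=blob(c,M,p,300,6000,thr);E.append(b);
  print(thr,[(b[0].round(4),b[1]) if b else None for b in E])
  if all(E):
    A=[];y=[]
    for b,da in zip(E,(0,-2.2,2.2)):
        h=R.from_rotvec(down(a+da)).as_matrix()[:2,:2];A.append(np.c_[np.eye(2),h]);y+=list(b[0])
    s,r,*_=np.linalg.lstsq(np.vstack(A),np.array(y),rcond=None);print(s.round(4),r)
E
```

```text
90 [(array([0.5146, 0.0834]), np.int32(1107)), (array([0.5166, 0.0842]), np.int32(1099)), (array([0.5166, 0.0822]), np.int32(1094))]
[ 5.158e-01  8.330e-02  1.000e-04 -1.200e-03] [2.64013837e-09]
110 [(array([0.5146, 0.0834]), np.int32(1176)), (array([0.5166, 0.0843]), np.int32(1169)), (array([0.5166, 0.0821]), np.int32(1171))]
[ 5.159e-01  8.330e-02  1.000e-04 -1.300e-03] [1.24472063e-08]
130 [(array([0.515 , 0.0835]), np.int32(1283)), (array([0.517 , 0.0842]), np.int32(1272)), (array([0.5168, 0.0821]), np.int32(1246))]
[ 5.162e-01  8.330e-02  3.000e-04 -1.200e-03] [1.58362344e-08]
150 [(array([0.5152, 0.0834]), np.int32(1392)), (array([0.5172, 0.0843]), np.int32(1398)), (array([0.517 , 0.0821]), np.int32(1386))]
[ 5.164e-01  8.330e-02  2.000e-04 -1.300e-03] [6.03992418e-09]
```

```bash
cat >> h.py <<'E'
B=np.array([.0002,-.00125]);A=1.6277
def fine(xy,z,a,lo,hi,thr,h=.18,rad=45,inv=True,name=None,nogo=False):
    if not nogo:look(xy,a,h)
    c,M=wrist(name);b=blob(c,M,[*xy,z],lo,hi,thr,rad,inv)
    if b is None:return None
    return b[0]-R.from_rotvec(manip.get_ee_rot()).as_matrix()[:2,:2]@B
def fz():return manip.get_contact_force().round(1).tolist()
def pick(xy,a):
    manip.command_gripper(.06,30)
    p=fine(xy,.05,a,20,500,80)
    if p is None:print("no vial seen at",xy);return False
    manip.move_to([*p,.13],down(a));manip.servo_line([*p,.049],rate=.1)
    manip.command_gripper(.0,30);w=manip.get_width();print("grasp at",p.round(4),"w",round(w,4),manip.get_grip_force())
    manip.servo_line([*p,.15],rate=.2);print(" lifted w",round(manip.get_width(),4),manip.get_grip_force());return w>.02
def place(p,a):
    manip.move_to([*p,.15],down(a));manip.servo_line([*p,.09],rate=.1);f0=manip.get_contact_force()
    for z in(.085,.078,.071,.065,.060):
        manip.servo_line([*p,z],rate=.04);f=manip.get_contact_force()-f0
        if abs(f).max()>6:print(" contact z",z,f.round(1));return False
    manip.command_gripper(.045);manip.servo_line([*p,.15],rate=.2);print(" placed",f.round(1),manip.get_time());return True
E
python3 - <<'E'
from h import *
P={}
for k,xy in((5,(.510,.163)),(1,(.519,.003))):
    P[k]=fine(xy,.036,A,800,2500,120)
print(P);d=P[5]-P[1];print(np.linalg.norm(d)/4,np.arctan2(d[1],d[0]),P[1]+d/2)
np.save("row.npy",[P[1],d/4])
E
```

```text
{5: array([0.51367701, 0.16278807]), 1: array([0.52272296, 0.00304465])}
0.03999983554385593 1.6273638884608999 [0.51819999 0.08291636]
```

```bash
python3 - <<'E'
from h import *
for q in((.5182,.0829),(.5137,.1628),(.5227,.003)):
    look(q,A);r=[]
    for i in range(3):
        r.append(fine(q,.036,A,800,2500,120,nogo=True,name=f"r{i}"));r.append(manip.get_ee_rot().round(4));
        manip.hold(.3)
    print(np.array([*r[::2]]).round(4).tolist(),r[1],r[5],manip.get_position().round(4))
E
```

```text
[[0.5185, 0.0831], [0.5185, 0.0829], [0.5185, 0.0829]] [ 2.1537e+00  2.2869e+00 -1.0000e-04] [-2.1575 -2.2836 -0.    ] [0.5227 0.0041 0.18  ]
[[0.5139, 0.1629], [0.5138, 0.1627], [0.5139, 0.1627]] [ 2.1559e+00  2.2849e+00 -3.0000e-04] [2.1574 2.2836 0.    ] [0.5182 0.084  0.18  ]
[[0.523, 0.003], [0.523, 0.0031], [0.523, 0.0031]] [-2.1571e+00 -2.2835e+00 -2.0000e-04] [2.1573 2.2837 0.    ] [ 0.5272 -0.0759  0.18  ]
```

The bias fit used nominal poses, so I'll redo it with settled, measured ones.

```bash
python3 - <<'E'
import h
from h import *
h.B=np.zeros(2);p=np.array([.5185,.083]);L=[];y=[]
for da in(-2.2,-1,0,1.,2.2):
    look(p,A+da);manip.hold(.4)
    e=fine(p,.036,0,800,2500,120,nogo=True);print(da,e,manip.get_position().round(4))
    L.append(np.c_[np.eye(2),R.from_rotvec(manip.get_ee_rot()).as_matrix()[:2,:2]]);y+=list(e)
L=np.vstack(L);s=np.linalg.lstsq(L,np.array(y),rcond=None)[0];print(s,(L@s-y).round(4),manip.get_time())
E
```

```text
-2.2 [0.51764165 0.08246387] [0.4521 0.1257 0.18  ]
-1 [0.51771509 0.08293789] [0.4545 0.0367 0.18  ]
0 [0.51728619 0.08301228] [0.523  0.0042 0.1801]
1.0 [0.51662485 0.08288918] [0.5872 0.0441 0.1801]
2.2 [0.51701795 0.08235876] [0.5797 0.1329 0.18  ]
[ 5.17267510e-01  8.26473338e-02  4.72893013e-04 -3.04331982e-05] [ 0.     -0.     -0.0001  0.     -0.0001  0.0001  0.0002 -0.     -0.0001
 -0.    ] 24.6417
```

```bash
sed -i 's/^B=.*/B=np.array([.00047,-.00003]);A=1.6277/; s/^    manip.move_to(\[xy\[0\]-.079.*/&;manip.hold(.35)/' h.py
python3 - <<'E'
from h import *
p5=np.array([.5126,.1623]);p1=np.array([.5217,.0027]);np.save("row.npy",[p1,(p5-p1)/4])
r,d=np.load("row.npy")
if pick((.5289,-.1878),A):
    place(r+4*d,A)
    look(r+4*d,A);wrist("after1");print(manip.get_time())
E
```

```text
no vial seen at (0.5289, -0.1878)
```

```bash
python3 - <<'E'
from h import *
c,M=wrist("pad1");print(proj(c,M,[.5289,-.1878,.05]))
E
```

```text
[273.04590822  95.77050857]
```

View pics/pad1.png

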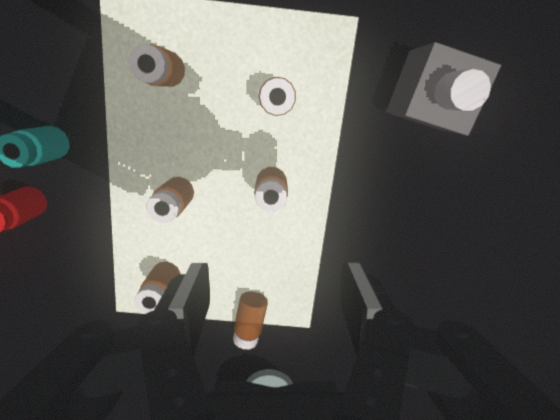

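The vial cap is at (277,96), where predicted, with all six spares standing. Only the threshold was too low.

```bash
python3 - <<'E'
from h import *
c,M=wrist();g=cv2.cvtColor(c["image"],cv2.COLOR_RGB2GRAY);print(g[96,262:294:2].tolist())
for t in(70,80,90,100,110):print(t,blob(c,M,[.5289,-.1878,.05],20,500,t))
E
sed -i 's/20,500,80/20,500,100/' h.py
python3 - <<'E'
from h import *
r,d=np.load("row.npy")
if pick((.5289,-.1878),A):
    place(r+4*d,A)
    look(r+4*d,A);wrist("after1");print(manip.get_time())
E
```

```text
[225, 228, 227, 206, 94, 89, 89, 89, 87, 87, 89, 88, 208, 227, 226, 225]
70 None
80 None
90 (array([ 0.53182958, -0.18777839]), np.int32(152))
100 (array([ 0.53178577, -0.18787986]), np.int32(186))
110 (array([ 0.53178139, -0.1879309 ]), np.int32(195))
grasp at [ 0.5318 -0.1883] w 0.0265 29.409017371363007
 lifted w 0.0261 29.512151760281995
 placed [-0.6 -0.8 -0.2] 34.8333
35.6667
```

View pics/after1.png

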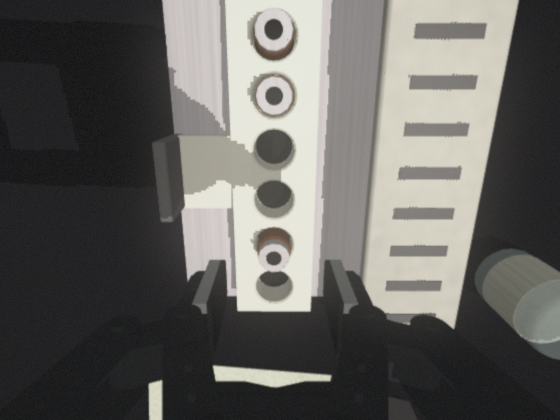

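The vial sits upright in pocket 5, centred at (274,96). Three more to go.

```bash
python3 - <<'E'
from h import *
r,d=np.load("row.npy")
S=[(.4413,-.1722),(.5313,-.2611),(.4476,-.2755),(.521,-.3482),(.433,-.3614)]
for k in(4,3,1):
    ok=False
    while S and not ok:ok=pick(S.pop(0),A)
    if not ok or not place(r+(k-1)*d,A):print("STOP",k);break
look(r+3*d,A);wrist("after4");print(manip.get_time())
E
```

```text
grasp at [ 0.4418 -0.1722] w 0.0262 29.138632058165967
 lifted w 0.0264 29.516786732710898
 placed [ 0.3  0.3 -0.4] 44.4583
grasp at [ 0.5311 -0.2616] w 0.0264 29.429411634919234
 lifted w 0.0259 29.516836236580275
 placed [ 0.8  0.3 -0.3] 53.8
grasp at [ 0.4476 -0.2755] w 0.0262 29.381411210706574
 lifted w 0.0263 29.515769358258694
 placed [-0.4 -0.2  0.7] 62.875
63.5917
```

View pics/after4.png

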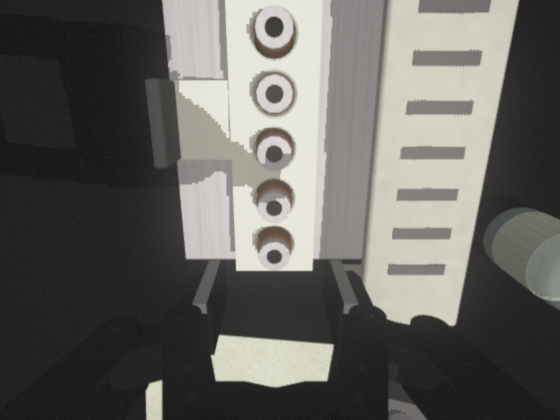

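All placed vials are seated in line: pocket 5 (274,28), 4 (274,94), 3 (274,153), 2 (274,205) and 1 (274,255). I'll check pocket 6, then push the tab, which sits between pockets 3 and 4 at about y 0.097.

```bash
python3 - <<'E'
from h import *
r,d=np.load("row.npy");ex=np.array([np.cos(A-np.pi/2),np.sin(A-np.pi/2)])
tab=r+2.42*d-.08*ex;q=lambda s:[*(tab+ex*s),.064]
print("tab",tab)
manip.command_gripper(0,30)
manip.move_to([*(tab-ex*.06),.15],down(A));manip.servo_line(q(-.06),rate=.1);manip.hold(.3)
f0=manip.get_contact_force();s=-.05;c0=None
while s<.1:
    manip.servo_line(q(s),rate=.06 if s<.055 else .03)
    f=(manip.get_contact_force()-f0)[:2]@ex
    if abs(f)>1.2 and c0 is None:c0=s;print("contact by",s)
    if abs(f)>14:break
    s+=.005 if s<.06 else .0015
print("stop s",s,f,manip.get_position(),manip.get_time(),"travel",s-(c0 or 0))
manip.hold(.3);print(((manip.get_contact_force()-f0)@[*ex,0]).round(1))
manip.servo_line(q(s-.03),rate=.1);manip.servo_line([*(tab+ex*(s-.03)),.18],rate=.2)
c=manip.camera("top");im=c["image"][:,:,::-1]
cv2.imwrite("pics/dock2.png",cv2.resize(im[160:250,150:280],None,fx=6,fy=6,interpolation=cv2.INTER_CUBIC))
E
```

```text
tab [0.43632399 0.09470816]
contact by 0.071
stop s 0.0755 -16.00796318114583 [0.5065209  0.09855178 0.06345906] 74.0083 travel 0.004500000000000004
-17.2
```

View pics/dock2.png

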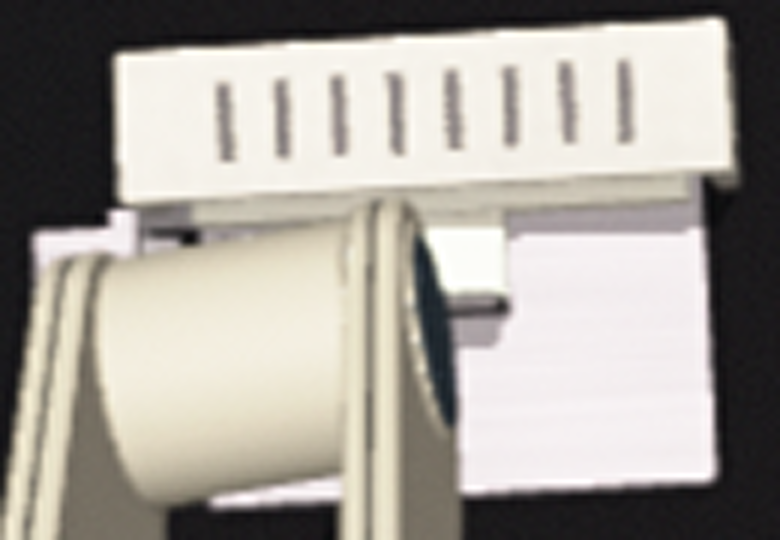

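The tray tab moved up about 178 px in the crop (roughly 0.09 m) and met the hard stop at 17 N. Next I'll look down the clevis hole to confirm it is in line with the tongue.

```bash
python3 - <<'E'
from h import *
cl=(.5415,.2795)
look(cl,A,.15);c,M=wrist("clev");print(proj(c,M,[*cl,.044]))
for t in(70,90,110,130):print(t,fine(cl,.044,A,60,900,t,nogo=True))
pn=(.6520,-.1775)
look(pn,A,.20);c2,M2=wrist("pin");print(proj(c2,M2,[*pn,.07]))
for t in(150,170,190,210):print(t,fine(pn,.07,A,200,2500,t,inv=False,nogo=True))
u,v=proj(c,M,[*cl,.044]).astype(int);u2,v2=proj(c2,M2,[*pn,.07]).astype(int)
g=lambda im,u,v:cv2.resize(im[max(v-60,0):v+60,u-60:u+60,::-1],(390,390))
cv2.imwrite("pics/cp.png",np.hstack([g(c["image"],u,v),g(c2["image"],u2,v2)]));print(manip.get_time())
E
```

```text
[273.0609929   94.20812513]
70 None
90 [0.54101563 0.27917814]
110 [0.54098328 0.27915723]
130 [0.54094072 0.27918349]
[273.08913263  96.0756723 ]
150 [ 0.65484425 -0.17719438]
170 [ 0.65470834 -0.17717809]
190 [ 0.65473974 -0.17716056]
210 [ 0.65475056 -0.17714041]
79.0333
```

View pics/cp.png

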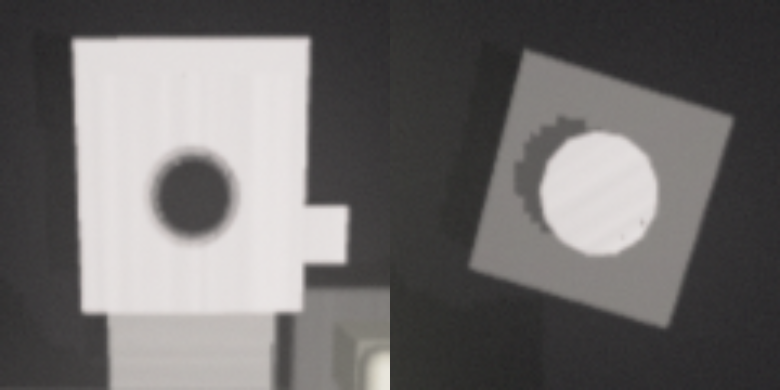

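The hole is dark and concentric at (193,195) in the left panel, so the tongue is aligned and the tray is home. The knob is at (600,192) in the right panel. Now for the pin.

```bash
python3 - <<'E'
from h import *
pn=np.array([.6547,-.1772]);cl=np.array([.5410,.2792])
manip.command_gripper(.05,40)
manip.move_to([*pn,.13],down(A));manip.servo_line([*pn,.070],rate=.08)
manip.command_gripper(0,40);print("w",manip.get_width(),fz())
manip.servo_line([*pn,.18],rate=.12);print(manip.get_width(),manip.get_grip_force())
manip.move_to([*cl,.18],down(A));manip.servo_line([*cl,.118],rate=.1);manip.hold(.3)
f0=manip.get_contact_force()
for z in np.r_[np.arange(.112,.072,-.004),.0705,.0695,.0688]:
    manip.servo_line([*cl,z],rate=.04);f=manip.get_contact_force()-f0
    if abs(f).max()>8:print("contact",z,f.round(1));break
print(z,f.round(1),manip.get_time())
E
```

```text
w 0.02496219050948149 [-0.7, 0.2, 4.0]
0.024596974417204355 39.24700677394867
0.0688 [ 0.7 -0.7  1.3] 88.7083
```

```bash
python3 - <<'E'
from h import *
cl=np.array([.5410,.2792])
manip.command_gripper(.05);manip.servo_line([*cl,.16],rate=.15)
look(cl,A+.9,.2);c,M=wrist("fin")
manip.move_to([.40,-.05,.35],down(A));manip.hold(.3)
s=manip.camera("scene")["image"][:,:,::-1]
cv2.imwrite("pics/final.png",np.hstack([cv2.resize(s[120:300,280:460],(400,400),interpolation=cv2.INTER_CUBIC),cv2.resize(c["image"][0:210,170:380,::-1],(400,400))]))
print(manip.get_time())
E
```

```text
92.95
```

View pics/final.png

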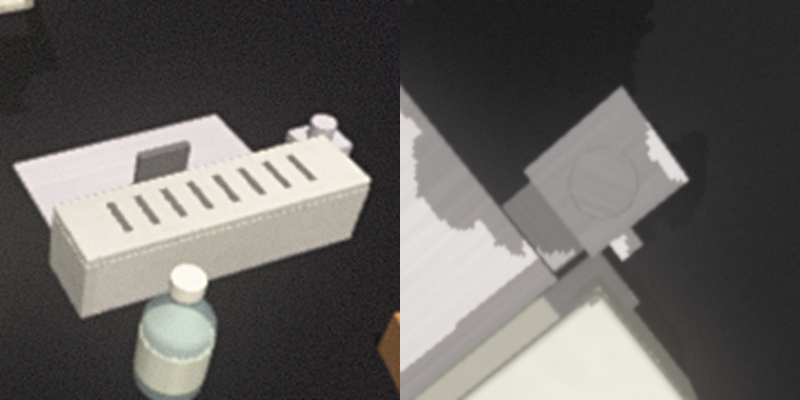

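The knob rests upright on the clevis (left panel at (322,125), right panel at (603,182)). The tray is under the cover and the solvent bottle hasn't moved. Handing in.

```bash
python3 -c "
from rig import manip
print(manip.sign_off())"
```

```text
the job is handed in; nothing more can be done
None
```

The job is handed in, with no verdict returned: spares went into empty pockets 1, 3, 4 and 5, the tray was pushed to its hard stop under the cover, and the lock pin was put down through the clevis until its knob sat on it.

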